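# Tip the sorting board: balls to the trough, wheels to the bin

## Task

Sort the wooden-toy parts lying mixed on the tipping board: lift the board by its red handle bar to a tilt of about 15 degrees so that all three yellow balls roll down into the blue trough while both dark wheels stay on the board, then let the board down flat again gently. Then put both wheels into the green bin under the little shelf, reaching in under the shelf with a leaning gripper, and leave the screwdriver and the cork sanding block in front of the bin where they are.

Things in the scene. Friction and masses are not known exactly. Their poses are not given: they have to be found in the camera images.
- sorter: Fixed stand of the tipping board. Origin on the bench under the handle bar; x from the trough towards the handle (away from the robot), y along the hinge, z up. Light wood board, x = -260 to -60 mm, 350 mm wide in y, its top 65 mm above the bench when flat; dark rims 8 mm wide and 8 mm high at both sides and the far end (inner faces y = +-167, x = -68 mm), open at the near end, above the trough.
- trough (a point): Middle of the inner floor of the blue trough along the board's near end; the trough's inside is 85 mm (x) by 350 mm (y), floor 6 mm above the bench, spanning sorter x = -345 to -260 mm. Near wall 100 mm high, end walls 85 mm high.
- tipboard (a joint): Tilt of the board in rad: 0 flat (resting on its stop), grows to 0.7 as the handle end is lifted. Hinge line: along the sorter's y at sorter x = -260 mm, height 65 mm. The board weighs about 0.5 kg and falls shut if let go (let it down at under 2.5 rad/s). Balls roll from a few degrees; the wheels do not slide below about 22 degrees.
- handle (a point): Middle of the red handle bar at the board's far end: round bar 12 mm thick, 130 mm long along y, held by two arms 14 mm wide at y = +-55 mm. When the board is flat it stands 59 mm above the bench, at sorter x = 0 (260 mm from the hinge line, 60 mm beyond the board's end, so that fingers fit on both sides); nothing beneath it. The point's axes turn with the board.
- ball0_center (a point): Centre of a yellow ball, 32 mm diameter, 14 g.
- ball1_center (a point): Centre of another such ball.
- ball2_center (a point): Centre of another such ball.
- wheel0: Dark wooden toy wheel (flat disc) lying flat, 44 mm diameter, 12 mm thick, about 18 g. Origin at the centre of its underside, z along its axis.
- wheel1: A second such wheel.
- rack: Fixed green open bin with a wooden shelf above it. Origin on the bench; x points away from the robot into the bin, z up. Bin inside: x = -45 to 85 mm, y = +-80 mm, floor 5 mm above the bench; walls 5 mm thick, front (to -x) 35 mm high, sides 50 mm, back 55 mm high. A good place to let a part go is over x = 0, y = 0.
- shelf_edge (a point): Middle of the shelf's lower front edge, at x = -10 mm, 175 mm above the bench. Shelf: x = -10 to 100 mm, y = +-115 mm, 18 mm thick, jars on it to 250 mm; uprights at y = +-85 to +-103 mm, x = 40 to 90 mm. A vertical gripper cannot get in under it; one leaning 30 to 45 degrees, fingers pointing down and to the rack's +x, can.
- bin_in (a point): Point on the bin's inner floor at x = 0, y = 0 of the rack (45 mm behind the front wall's inner face, 10 mm inside the shelf's edge).
- screwdriver: Screwdriver, about 200 mm long and under 35 mm high, lying crosswise on the bench just in front of the bin: leave alone. Origin on its underside, x along its length.
- sandblock: Cork sanding block 110 x 60 x 35 mm, on the bench in front of the bin, nearer the robot than the screwdriver: leave alone. Origin at the centre of its underside.
Not all that is in view belongs to the job. Leave any turquoise look-alike of the part that bears ball0_center alone. Leave any grey look-alike of the part that bears ball1_center alone.

How it is judged (in metres and radians):
On the way, in this order (a step that is already met when the one before it is completed fails the run):
1. the board is tipped (at least 9 degrees) with all three balls in the trough and both wheels still on the board (value of joint tipboard above 0.16 rad and x of ball0_center in the frame of sorter between -0.347 and -0.26 m and y of ball0_center in the frame of sorter between -0.177 and 0.177 m and z of each of ball0_center, ball1_center, ball2_center in the frame of sorter below 0.06 m and x of ball1_center in the frame of sorter between -0.347 and -0.26 m and y of ball1_center in the frame of sorter between -0.177 and 0.177 m and x of ball2_center in the frame of sorter between -0.347 and -0.26 m and y of ball2_center in the frame of sorter between -0.177 and 0.177 m and x of wheel0 in the frame of sorter between -0.26 and -0.05 m and y of wheel0 in the frame of sorter between -0.175 and 0.175 m and z of wheel0 in the frame of sorter between 0.055 and 0.2 m and x of wheel1 in the frame of sorter between -0.26 and -0.05 m and y of wheel1 in the frame of sorter between -0.175 and 0.175 m and z of wheel1 in the frame of sorter between 0.055 and 0.2 m), for 0.1 s.
2. the board is down flat again with both wheels still on it (value of joint tipboard below 0.04 rad and x of wheel0 in the frame of sorter between -0.26 and -0.05 m and y of wheel0 in the frame of sorter between -0.175 and 0.175 m and z of wheel0 in the frame of sorter between 0.055 and 0.2 m and x of wheel1 in the frame of sorter between -0.26 and -0.05 m and y of wheel1 in the frame of sorter between -0.175 and 0.175 m and z of wheel1 in the frame of sorter between 0.055 and 0.2 m), for 0.1 s.
At the end, for the whole second after the job is handed in: All three balls lie in the trough, both wheels lie at rest inside the bin's walls (undersides less than 50 mm above the bench), and the board is down flat (within 0.04 rad) (x of ball0_center in the frame of sorter between -0.347 and -0.26 m and y of ball0_center in the frame of sorter between -0.177 and 0.177 m and z of each of ball0_center, ball1_center, ball2_center in the frame of sorter below 0.06 m and x of ball1_center in the frame of sorter between -0.347 and -0.26 m and y of ball1_center in the frame of sorter between -0.177 and 0.177 m and x of ball2_center in the frame of sorter between -0.347 and -0.26 m and y of ball2_center in the frame of sorter between -0.177 and 0.177 m and x of wheel0 in the frame of rack between -0.047 and 0.087 m and y of wheel0 in the frame of rack between -0.082 and 0.082 m and z of each of wheel0, wheel1 in the frame of rack below 0.05 m and linear speed of each of wheel0, wheel1 below 0.03 m/s and x of wheel1 in the frame of rack between -0.047 and 0.087 m and y of wheel1 in the frame of rack between -0.082 and 0.082 m and value of joint tipboard below 0.04 rad); the robot touches nothing.
It fails at once if the board falls or is let down faster than 2.5 rad/s (velocity of joint tipboard below -2.5 rad/s).
It fails at once if the screwdriver or the sanding block is moved more than 30 mm (distance of any of screwdriver, sandblock from where it was at the start of the episode above 0.03 m).
It also fails if it takes over 72 s, if anything falls off the work surface, if the arm or the gripper's body presses on something with over 40 N, if the wrist force passes 120 N, or if a joint passes its speed limit or range.

## Robot

A 6-joint arm with a two-finger parallel gripper is mounted at the origin on the work surface. World frame = base frame: x ahead of the robot, y to its left, z up, the work surface at z = 0. Lengths are in m, angles in degrees, forces in N, time in s.
With the tool pointing down it reaches from about 0.35 to 0.875 m from the base axis. Payload 4.2 kg.
Tool frame: the origin (TCP) lies on the centre line of the jaws, within the pads' length; the fingertips stand 11 mm ahead of it and the grasp point (between the pads) lies 8 mm behind it; z points along the fingers, y is the line along which they close (so a half turn about z gives the same grasp; the last joint's range is limited). The gripper opens to 87 mm and grips with 3 to 60 N. Pads are 19 mm wide; open, the fingers measure 117 mm over their backs; the gripper's body (75 mm by 190 mm) begins 51 mm behind the grasp point.
Start: joints at [-53.537, 22.042, 0.453, 0, -68.411, -14.817], TCP at [0.231, -0.581, 0.208] pointing down, gripper open.
Joint ranges: [-179.83, 179.83], [-69.29, 118.12], [-61.27, 80.66], [-181.25, 117.63], [-171.15, -9.14], [-177.46, 177.46]. Speed limits (degrees/s): [159.86, 159.86, 180, 180, 180, 180].

## Interface

Orientations are given as a 3x3 rotation matrix whose columns are the frame's x, y, z axes.
In Python, from station import r gives the robot as it stands.
- The arm moves only by the tool servo_tool, never from a script. Its argument "commands" is a list that holds one entry, the list of rows, each a list of 7 numbers: the closure, from 0 (fully open) to 1 (shut), then the shift along the tool's x, y, z in mm, then the turn, a rotation vector about the tool's x, y, z in rad. In form: [[[claw, x, y, z, ax, ay, az], ...]]. A call has exactly 5 rows; each row is the pose to reach, as a shift and turn from the pose commanded when the call began, along the tool's axes at that moment; what a row does not reach only later rows make up. A row lasts 1/10 s, in which the tool goes at most 50 mm and 8.59 degrees, less where a joint would pass 70% of its speed; a pose out of reach is approached as far as the arm can. A call with a gripper value outside its range is refused whole. The fingers move at their own pace and stop on an object; the grip force is fixed at half the most. Time passes only in rows, so rows that repeat a pose let the fingers close, or fill a call up. It gives the time, the measured TCP pose, the force, the opening and the grip force at its end, in the units of the state.
- r.sense(): the state, without advancing time (a new reading comes with each control period).
- r.capture(name): name is "side" or "top"; returns a dict with "pixels" (400x640x3 uint8, red, green, blue), "camera_matrix" (3x3 intrinsics, pixels), "R" (3x3) and "t" (3): a world point X has camera coordinates R X + t. Camera axes: x right, y down, z forward; pixel columns grow to the right and rows downward; lengths in m; the calibration is good to about 2 mm. A picture is of the moment at which its call begins. There is no depth.
- r.finish_job(): hands the job in; it is judged then, once.
The state is a dict: "time_s": time; "joints": joint angles; "joint_velocities": joint speeds; "effort": joint torques, N m; "tcp_pos": TCP position; "ee_rot": TCP orientation; "wrist_force": force on the tool from outside, world axes, zero at the start; "moment": the same for the moment, N m; "gripper_width": opening from 0.0 (shut) to 1.0 (fully open); "gripper_force": force on a finger pad.
Only numpy, scipy, OpenCV 4.12 (cv2) and the standard library are available. Lean on these libraries where they do the work, as an engineer would, in place of code of your own. Each camera call takes 0.05 s, during which the arm holds its last target. There are 200 camera calls.

## Working session

There is one attempt and no reset: what is moved stays moved. The work goes in short steps, Python scripts to look and compute and a tool call to move; the robot and the scene stay as the last step left them, time stands still between calls to the robot, and variables do not carry over. Pictures are saved under pics/ and viewed, at most 10 in all, crops included, and the job is handed in when it is done.

Besides the shell and the picture viewer there is one more tool, called after "Call:" as name(argument=value, ...) on one line, values as JSON. servo_tool: Moves the arm, as the interface text tells. Its arguments: {"type":"object","properties":{"commands":{"type":"array","items":{"type":"array","items":{"type":"array","items":{"type":"number"}}}}},"required":["commands"]}

```bash
ls; mkdir -p pics; python3 - <<'E'
from station import r
import cv2,numpy as np
s=r.sense(); print(s)
for n in("side","top"):
    c=r.capture(n); cv2.imwrite(f"pics/{n}0.png",c["pixels"][:,:,::-1]); np.savez(f"{n}0.npz",**c)
    print(n,c["camera_matrix"].round(1).tolist(),c["R"].round(3).tolist(),c["t"].round(3).tolist(), (-c["R"].T@c["t"]).round(3))
E
```

```text
pics
{'time_s': 0.0, 'joints': array([-5.35376178e+01,  2.20913424e+01,  3.81210703e-01, -2.97524471e-02,
       -6.84103434e+01, -1.48180597e+01]), 'joint_velocities': array([ 0.04826387, -0.03396189, -0.03765231,  0.01134088,  0.02893613,
        0.0141711 ]), 'effort': array([-1.05735340e-03, -3.90668678e+01,  1.87410986e+01,  4.21991989e+00,
        1.11273222e-02, -1.91610852e-04]), 'tcp_pos': array([ 0.23033684, -0.58033912,  0.2065613 ]), 'ee_rot': array([[-9.29562051e-01, -3.68664687e-01, -8.61259147e-04],
       [-3.68665686e-01,  9.29559949e-01,  1.97799512e-03],
       [ 7.13750571e-05,  2.15618590e-03, -9.99997673e-01]]), 'wrist_force': array([-0.35717786, -0.06136976,  0.56318707]), 'moment': array([ 0.04081182, -0.02173281, -0.0115724 ]), 'gripper_force': 0.0, 'gripper_width': 0.9993561577152407}
side [[417.5, 0.0, 320.3], [0.0, 417.5, 209.1], [0.0, 0.0, 1.0]] [[-0.997, -0.076, 0.007], [-0.054, 0.638, -0.768], [0.054, -0.766, -0.64]] [0.525, 0.122, 1.005] [0.476 0.732 0.734]
top [[444.7, 0.0, 325.2], [0.0, 444.7, 193.9], [0.0, 0.0, 1.0]] [[0.018, -1.0, -0.003], [-0.996, -0.018, -0.084], [0.084, 0.004, -0.996]] [-0.005, 0.515, 1.17] [ 4.160e-01 -1.000e-03  1.209e+00]
```

View pics/top0.png

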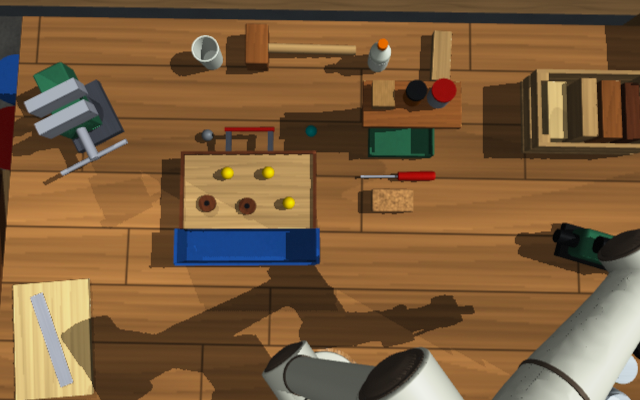

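View pics/side0.png

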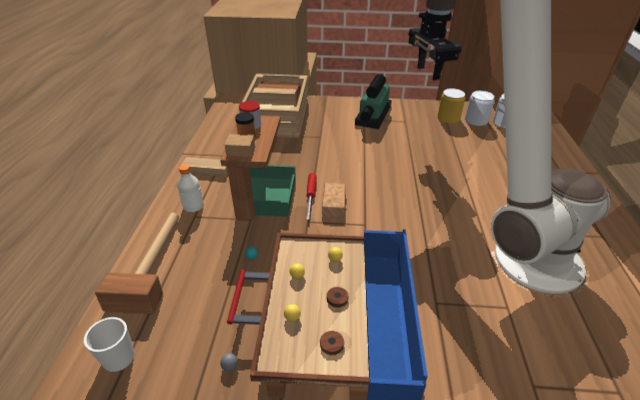

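The top view shows:
- Sorter with yellow balls at (227,173), (268,173) and (289,203). Dark wheels are at (206,203) and (247,206). The trough is at about (247,247).
- Handle candidates (red): bar at (250,129), jar lid at (443,93), screwdriver grip at (415,176). I choose the bar, since it is attached to the board by two arms.
- Ball look-alikes to leave: turquoise (311,131) and grey (208,135).
- Wheel look-alike: the black jar lid at (416,92), which is not on the board.
- Bin at (400,142).

The side view agrees.

```bash
cat > h.py <<'E'
import numpy as np,cv2
def ray(c,uv,z):
    K,R,t=c["camera_matrix"],c["R"],c["t"]; o=-R.T@t
    d=R.T@np.linalg.solve(K,[uv[0],uv[1],1.]); return o+d*(z-o[2])/d[2]
def blobs(c,lo,hi,amin=25,box=None):
    h=cv2.cvtColor(c["pixels"],cv2.COLOR_RGB2HSV); m=cv2.inRange(h,np.array(lo),np.array(hi))
    if box: 
        k=np.zeros_like(m); k[box[1]:box[3],box[0]:box[2]]=1; m*=k
    n,l,s,ce=cv2.connectedComponentsWithStats(m)
    return [(ce[i],s[i],cv2.minAreaRect(np.argwhere(l==i)[:,::-1].astype(np.float32))) for i in range(1,n) if s[i][4]>=amin]
def tri(c1,p1,c2,p2):
    P=[c["camera_matrix"]@np.c_[c["R"],c["t"]] for c in(c1,c2)]
    X=cv2.triangulatePoints(P[0],P[1],np.array(p1,float).reshape(2,1),np.array(p2,float).reshape(2,1)); return (X[:3]/X[3]).ravel()
E
python3 - <<'E'
from h import *
np.set_printoptions(precision=4,suppress=True)
t=np.load("top0.npz");s=np.load("side0.npz")
t=dict(t);s=dict(s)
def show(n,c,lo,hi,z,box,a=25):
    for ce,st,mr in blobs(c,lo,hi,a,box):
        print(n,ce.round(1),st[4],"wh",np.round(mr[1],1),"ang",round(mr[2],1),ray(c,ce,z))
for nm,c,b in(("top",t,(150,100,345,270)),("side",s,(220,220,430,390))):
    print(nm)
    show("yellow",c,(23,150,120),(32,255,255),.081,b)
    show("red",c,(0,180,100),(6,255,255),.059,b)
    show("dark",c,(0,60,10),(18,255,110),.077,b,60)
show("bin",t,(60,80,20),(90,255,255),.04,(350,100,450,170),100)
show("cork",t,(8,80,120),(18,200,255),.035,(365,183,420,215),200)
show("sd red",t,(0,180,100),(6,255,255),.02,(350,160,450,185))
show("blue",t,(105,150,40),(125,255,255),.09,(150,200,345,290),100)
cv2.imwrite("pics/crop_top.png",cv2.resize(t["pixels"][75:275,165:465,::-1],(780,520),interpolation=cv2.INTER_CUBIC))
E
```

```text
top
yellow [227.4 172.4] 114 wh [11. 11.] ang 90.0 [0.5612 0.2551 0.081 ]
yellow [268.3 172. ] 104 wh [11. 10.] ang 90.0 [0.5641 0.1507 0.081 ]
yellow [288.9 202.4] 108 wh [11. 10.] ang 90.0 [0.4871 0.0959 0.081 ]
red [249.  128.5] 196 wh [ 3. 48.] ang 90.0 [0.6813 0.2076 0.059 ]
dark [246.3 170.1] 7014 wh [194. 159.] ang -0.0 [0.5686 0.2077 0.077 ]
dark [217.8 175.4] 66 wh [10.8  9.7] ang 73.3 [0.5536 0.2805 0.077 ]
dark [258.4 174.8] 70 wh [11.3  9.1] ang 68.2 [0.5569 0.1764 0.077 ]
dark [206.2 203.4] 228 wh [15. 18.] ang 90.0 [0.4812 0.3073 0.077 ]
dark [245.2 205.9] 252 wh [16. 20.] ang 90.0 [0.4764 0.2075 0.077 ]
dark [278.6 204.5] 74 wh [10.7  8.4] ang 73.3 [0.4815 0.1225 0.077 ]
side
yellow [335.4 253.8] 115 wh [12.7 10.6] ang 45.0 [0.4868 0.0986 0.081 ]
yellow [296.8 270.8] 131 wh [12. 13.] ang 90.0 [0.5642 0.1541 0.081 ]
yellow [291.9 312.6] 169 wh [14.5 14.9] ang 18.4 [0.561  0.2586 0.081 ]
red [236.1 295.6] 242 wh [ 4.8 53.4] ang 14.9 [0.6815 0.2107 0.059 ]
dark [252.5 246.6] 2411 wh [53.5 77.4] ang 12.8 [0.6709 0.0878 0.077 ]
dark [334.  222.3] 126 wh [23.  5.] ang -0.0 [
[... 442 characters left out ...]
[250.5 312.9] 72 wh [20.1  4.2] ang 3.2 [0.6393 0.2626 0.077 ]
dark [296.1 326.9] 83 wh [ 7.2 16.4] ang 4.4 [0.5498 0.2865 0.077 ]
dark [237.1 337. ] 210 wh [19.6 34.8] ang 17.9 [0.6527 0.3161 0.077 ]
dark [332.1 350.2] 126 wh [24.2 11.6] ang 12.3 [0.4813 0.3287 0.077 ]
dark [234.7 372.4] 388 wh [17.9 39.7] ang 48.4 [0.6412 0.3829 0.077 ]
dark [305.2 383.1] 1299 wh [118.4  14.9] ang 3.5 [0.522  0.3919 0.077 ]
bin [400.9 142.5] 1836 wh [65.1 28.8] ang 1.1 [ 0.6549 -0.1948  0.04  ]
cork [395.  197.5] 1494 wh [31. 54.] ang 90.0 [ 0.5081 -0.1806  0.035 ]
sd red [416.9 175.3] 305 wh [ 8. 37.] ang 90.0 [ 0.5702 -0.2415  0.02  ]
blue [246.4 246.6] 5170 wh [ 35. 144.] ang 90.0 [0.3739 0.1989 0.09  ]
```

View pics/crop_top.png

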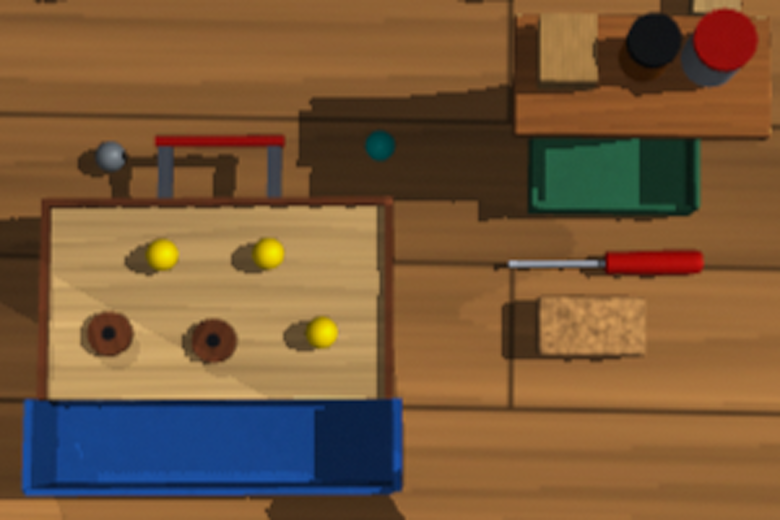

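The crop confirms it: red bar at crop (220,141), held by two arms. The three yellow balls are on the board, with grey and turquoise look-alikes outside it. Wheels are at crop (109,334) and (213,341).

```bash
python3 - <<'E'
from h import *
np.set_printoptions(precision=4,suppress=True)
t=dict(np.load("top0.npz"));s=dict(np.load("side0.npz"))
h=cv2.cvtColor(t["pixels"],cv2.COLOR_RGB2HSV)
m=cv2.inRange(h,(0,180,100),(6,255,255)); ys,xs=np.nonzero(m[120:136,215:285]); xs+=215;ys+=120
k,b=np.polyfit(xs,ys,1)
L,R=ray(t,(xs.min()-.5,k*xs.min()+b),.059),ray(t,(xs.max()+.5,k*xs.max()+b),.059); print("bar",L,R,np.linalg.norm(L-R),"yaw",np.degrees(np.arctan2(*(L-R)[:2])))
print("bar tri",tri(t,(249,128.5),s,(236.1,295.6)))
for n,p,q in(("b",(227.4,172.4),(291.9,312.6)),("b",(268.3,172),(296.8,270.8)),("b",(288.9,202.4),(335.4,253.8))): print(n,tri(t,p,s,q))
for p in((206.9,203.4),(246.9,206)): print("wheel",ray(t,p,.077))
g=cv2.inRange(h,(60,80,20),(90,255,255)); ys,xs=np.nonzero(g[120:165,360:445]); xs+=360;ys+=120
for f,z in((lambda c:ys[xs==c].max()+.5,0),):
    for c in(375,400,425): print("bin front low",ray(t,(c,f(c)),z))
row=145; q=xs[ys==row]; print("sides",ray(t,(q.min()-.5,row),.05),ray(t,(q.max()+.5,row),.05))
for c in(375,400,425): print("shelf edge",c,ys[xs==c].min()-.5,ray(t,(c,ys[xs==c].min()-.5),.175))
E
```

```text
bar [0.6801 0.272  0.059 ] [0.6824 0.1432 0.059 ] 0.1288709911298103 yaw -1.000106417288759
bar tri [0.6822 0.2082 0.0557]
b [0.5615 0.256  0.0774]
b [0.5646 0.151  0.0775]
b [0.487  0.0962 0.0784]
wheel [0.4811 0.3055 0.077 ]
wheel [0.4763 0.2032 0.077 ]
bin front low [ 0.6228 -0.1305  0.    ]
bin front low [ 0.624  -0.1991  0.    ]
bin front low [ 0.6224 -0.2677  0.    ]
sides [ 0.6446 -0.1077  0.05  ] [ 0.6476 -0.2791  0.05  ]
shelf edge 375 128.5 [ 0.6597 -0.1111  0.175 ]
shelf edge 400 128.5 [ 0.6607 -0.1701  0.175 ]
shelf edge 425 128.5 [ 0.6617 -0.2291  0.175 ]
```

```bash
cat >> h.py <<'E'
from scipy.spatial.transform import Rotation as Ro, Slerp
def plan(p1,R1,n,p0=None,R0=None):
    """n equal legs from (p0,R0, default present pose) to (p1,R1): each as tool shift mm + rotvec"""
    if p0 is None:
        from station import r
        s=r.sense(); p0,R0=s["tcp_pos"],s["ee_rot"]
    S=Slerp([0,1],Ro.from_matrix([R0,R1])); p0,p1=np.array(p0),np.array(p1)
    for i in range(n):
        A,B=S(i/n),S((i+1)/n); d=A.inv().apply((p1-p0)/n)*1000
        print(i+1,d.round(1),(A.inv()*B).as_rotvec().round(3))
HX=np.array([[0,-1,0],[-1,0,0],[0,0,-1.]]).copy()  # closes along world x, down
def lean(a,base): return Ro.from_euler("y",-a,degrees=True).as_matrix()@base # fingers towards +x
DY=np.array([[-1,0,0],[0,1,0],[0,0,-1.]])  # closes along y, down
E
python3 -c "
from h import *
plan([.681,.208,.25],HX,5)"
```

```text
1 [-141.9  113.4   -8.5] [ 0.     0.    -0.239]
2 [-164.7   76.6   -8.5] [ 0.     0.    -0.239]
3 [-178.1   35.5   -8.6] [ 0.     0.    -0.239]
4 [-181.5   -7.6   -8.6] [ 0.     0.    -0.239]
5 [-174.5  -50.3   -8.6] [ 0.     0.    -0.239]
```

Call:
servo_tool(commands=[[[0, -28, 23, -20, 0, 0, -0.048], [0, -57, 45, -40, 0, 0, -0.096], [0, -85, 68, -43, 0, 0, -0.144], [0, -114, 90, -43, 0, 0, -0.192], [0, -142, 113, -43, 0, 0, -0.239]]])

```text
time_s: 0.6
tcp_pos: [0.3213, -0.4221, 0.2505]
ee_rot: [[-0.815, -0.58, 0.0], [-0.58, 0.815, 0.0], [-0.0, 0.0, -1.0]]
wrist_force: [1.0, 0.2, -0.3]
gripper_width: 0.998
gripper_force: 0.0
```

Tracks well; continue along the same path.

Call:
servo_tool(commands=[[[0, -33, 15, 0, 0, 0, -0.048], [0, -66, 31, 0, 0, 0, -0.096], [0, -99, 46, 0, 0, 0, -0.144], [0, -132, 61, 0, 0, 0, -0.192], [0, -165, 77, 0, 0, 0, -0.239]]])

```text
time_s: 1.1
tcp_pos: [0.4112, -0.2638, 0.2503]
ee_rot: [[-0.654, -0.756, -0.001], [-0.756, 0.654, 0.0], [0.0, 0.001, -1.0]]
wrist_force: [0.5, 0.2, 0.1]
gripper_width: 0.998
gripper_force: 0.0
```

Call:
servo_tool(commands=[[[0, -36, 7, 0, 0, 0, -0.048], [0, -71, 14, 0, 0, 0, -0.096], [0, -107, 21, 0, 0, 0, -0.144], [0, -142, 28, 0, 0, 0, -0.192], [0, -178, 35, 0, 0, 0, -0.239]]])

```text
time_s: 1.6
tcp_pos: [0.5014, -0.1064, 0.2504]
ee_rot: [[-0.456, -0.89, -0.001], [-0.89, 0.456, 0.0], [0.0, 0.001, -1.0]]
wrist_force: [-0.2, 0.6, -0.7]
gripper_width: 1.0
gripper_force: 0.0
```

Call:
servo_tool(commands=[[[0, -36, -1, 0, 0, 0, -0.048], [0, -72, -3, 0, 0, 0, -0.096], [0, -109, -4, 0, 0, 0, -0.144], [0, -145, -6, 0, 0, 0, -0.192], [0, -181, -8, 0, 0, 0, -0.239]]])

```text
time_s: 2.1
tcp_pos: [0.5915, 0.0507, 0.2502]
ee_rot: [[-0.233, -0.973, -0.001], [-0.973, 0.233, -0.0], [0.0, 0.001, -1.0]]
wrist_force: [0.6, -0.4, 0.1]
gripper_width: 1.0
gripper_force: 0.0
```

Call:
servo_tool(commands=[[[0, -35, -10, 0, 0, 0, -0.048], [0, -70, -20, 0, 0, 0, -0.096], [0, -105, -30, 0, 0, 0, -0.144], [0, -140, -40, 0, 0, 0, -0.192], [0, -174, -50, 0, 0, 0, -0.239]]])

```text
time_s: 2.6
tcp_pos: [0.681, 0.2081, 0.2499]
ee_rot: [[0.004, -1.0, -0.001], [-1.0, -0.004, -0.0], [0.0, 0.001, -1.0]]
wrist_force: [0.8, -0.7, 0.0]
gripper_width: 1.001
gripper_force: 0.0
```

```bash
python3 -c "
from h import *
plan([.681,.208,.12],HX,1)"
```

```text
1 [  0.   -0.2 129.9] [ 0.001 -0.     0.004]
```

Call:
servo_tool(commands=[[[0.4, 0, 0, 30, 0, 0, 0], [0.4, 0, 0, 60, 0, 0, 0], [0.4, 0, 0, 90, 0, 0, 0], [0.4, 0, 0, 110, 0, 0, 0], [0.4, 0, 0, 120, 0, 0, 0]]])

```text
time_s: 3.1
tcp_pos: [0.6791, 0.2062, 0.1272]
ee_rot: [[0.002, -1.0, -0.005], [-1.0, -0.002, -0.002], [0.002, 0.005, -1.0]]
wrist_force: [-0.5, -0.5, -0.4]
gripper_width: 0.645
gripper_force: 0.0
```

Call:
servo_tool(commands=[[[0.4, 0, 0, 20, 0, 0, 0], [0.4, 0, 0, 40, 0, 0, 0], [0.4, 0, 0, 60, 0, 0, 0], [0.4, 0, 0, 70, 0, 0, 0], [0.4, 0, 0, 76, 0, 0, 0]]])

```text
time_s: 3.6
tcp_pos: [0.6807, 0.2066, 0.054]
ee_rot: [[0.002, -1.0, -0.001], [-1.0, -0.002, -0.0], [0.0, 0.001, -1.0]]
wrist_force: [0.5, 0.1, 1.3]
gripper_width: 0.596
gripper_force: 0.0
```

Call:
servo_tool(commands=[[[0.7, 0, 0, 0, 0, 0, 0], [1, 0, 0, 0, 0, 0, 0], [1, 0, 0, 0, 0, 0, 0], [1, 0, 0, 0, 0, 0, 0], [1, 0, 0, 0, 0, 0, 0]]])

```text
time_s: 4.1
tcp_pos: [0.681, 0.2069, 0.0553]
ee_rot: [[0.002, -1.0, 0.001], [-1.0, -0.002, 0.0], [-0.0, -0.001, -1.0]]
wrist_force: [0.2, -0.5, 0.4]
gripper_width: 0.232
gripper_force: 0.0
```

Call:
servo_tool(commands=[[[1, 0, 0, 0, 0, 0, 0], [1, 0, 0, 0, 0, 0, 0], [1, 0, 0, 0, 0, 0, 0], [1, 0, 0, 0, 0, 0, 0], [1, 0, 0, 0, 0, 0, 0]]])

```text
time_s: 4.6
tcp_pos: [0.6807, 0.2067, 0.0546]
ee_rot: [[0.002, -1.0, -0.0], [-1.0, -0.002, -0.0], [0.0, 0.0, -1.0]]
wrist_force: [-0.4, -0.8, 0.0]
gripper_width: 0.005
gripper_force: 0.0
```

```bash
python3 - <<'E'
from h import *
# arc about hinge at x=.681-.26,z=.065 ; tool pose rigid with board; rel. to start tool frame
p0=np.array([.681,.207,.054]); hz=np.array([.421,.207,.065])
for a in(3,6,9,12,15):
    Q=Ro.from_euler("y",-a,degrees=True); p=hz+Q.apply(p0-hz)
    print(a,(HX.T@(p-p0)*1000).round(1),(Ro.from_matrix(HX).inv()*Q*Ro.from_matrix(HX)).as_rotvec().round(4))
E
```

```text
3 [  0.   -0.2 -13.6] [0.0524 0.     0.    ]
6 [  0.    0.3 -27.2] [0.1047 0.     0.    ]
9 [  0.    1.5 -40.8] [0.1571 0.     0.    ]
12 [  0.    3.4 -54.3] [0.2094 0.     0.    ]
15 [  0.    6.  -67.7] [0.2618 0.     0.    ]
```

The fingers shut with nothing between them, so I'll look.

```bash
python3 - <<'E'
from station import r
from h import *
a=r.capture("top");b=r.capture("side")
np.savez("t1.npz",**a);np.savez("s1.npz",**b)
f=lambda c,x,y:cv2.resize(c["pixels"][y:y+150,x:x+200,::-1],(400,300),interpolation=cv2.INTER_CUBIC)
cv2.imwrite("pics/miss.png",np.hstack([f(a,150,80),f(b,180,200)]))
E
```

```text
(no output)
```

View pics/miss.png

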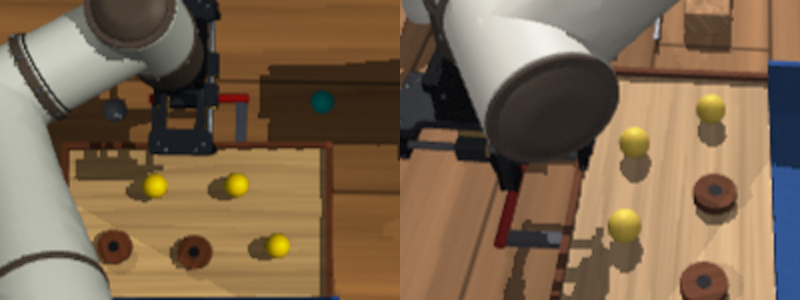

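```bash
python3 - <<'E'
from station import r
from h import *
s=r.sense(); print({k:np.round(s[k],3) for k in("tcp_pos","wrist_force","moment","gripper_width","gripper_force")})
a=dict(np.load("s1.npz")); t=dict(np.load("t1.npz"))
cv2.imwrite("pics/miss2.png",cv2.resize(a["pixels"][230:350,180:310,::-1],(650,600),interpolation=cv2.INTER_CUBIC))
for c in(t,a):
    P=c["camera_matrix"]@(c["R"]@s["tcp_pos"]+c["t"]); print("tcp px",P[:2]/P[2])
    for z in blobs(c,(0,180,100),(6,255,255),5,(180,100,300,340)): print(z[0].round(1),z[1])
E
```

```text
{'tcp_pos': array([0.681, 0.207, 0.055]), 'wrist_force': array([0.1  , 0.291, 0.061]), 'moment': array([ 0.06 ,  0.065, -0.006]), 'gripper_width': np.float64(0.004), 'gripper_force': np.float64(0.0)}
tcp px [249.59898055 129.10148312]
[266.3 128.4] [260 127  15   4  52]
tcp px [237.14373206 295.42312314]
[248.7 105.5] [239 101  20  10 148]
```

View pics/miss2.png

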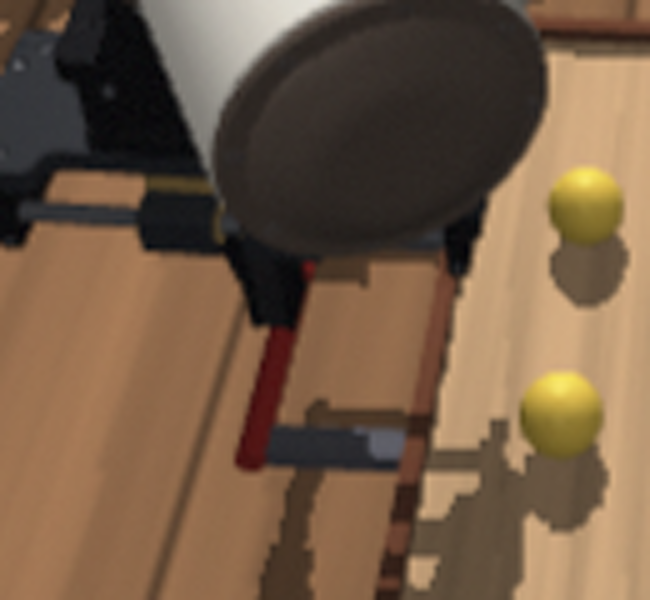

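The finger ends at the bar, side-view pixel (236,295), and the view doesn't settle whether it holds. I'll do a tiny 6 mm lift and read the force.

Call:
servo_tool(commands=[[[1, 0, 0, -2, 0, 0, 0], [1, 0, 0, -4, 0, 0, 0], [1, 0, 0, -6, 0, 0, 0], [1, 0, 0, -6, 0, 0, 0], [1, 0, 0, -6, 0, 0, 0]]])

```text
time_s: 5.2
tcp_pos: [0.6807, 0.2068, 0.0608]
ee_rot: [[0.002, -1.0, 0.0], [-1.0, -0.002, 0.0], [-0.0, -0.0, -1.0]]
wrist_force: [-1.0, 0.6, -0.8]
gripper_width: 0.01
gripper_force: 0.0
```

Call:
servo_tool(commands=[[[1, 0, 0, -15, 0, 0, 0], [1, 0, 0, -30, 0, 0, 0], [1, 0, 0, -45, 0, 0, 0], [0.4, 0, 0, -45, 0, 0, 0], [0.4, 0, 0, -45, 0, 0, 0]]])

```text
time_s: 5.7
tcp_pos: [0.6809, 0.207, 0.1068]
ee_rot: [[0.002, -1.0, 0.001], [-1.0, -0.002, 0.001], [-0.001, -0.001, -1.0]]
wrist_force: [-0.3, 0.6, -0.2]
gripper_width: 0.11
gripper_force: 0.0
```

Call:
servo_tool(commands=[[[0.4, 0, 0, 0, 0, 0, 0], [0.4, 0, 0, 0, 0, 0, 0], [0.4, 0, 0, 0, 0, 0, 0], [0.4, 0, 0, 0, 0, 0, 0], [0.4, 0, 0, 0, 0, 0, 0]]])

```text
time_s: 6.2
tcp_pos: [0.6806, 0.2067, 0.1054]
ee_rot: [[0.002, -1.0, -0.0], [-1.0, -0.002, -0.0], [0.0, 0.0, -1.0]]
wrist_force: [1.0, -0.3, 0.1]
gripper_width: 0.542
gripper_force: 0.0
```

```bash
python3 - <<'E'
from station import r
from h import *
s=r.sense(); p=s["tcp_pos"]; print(p,s["gripper_width"])
ims=[]
for n,x,y in(("top",200,80),("side",190,230)):
    c=r.capture(n); im=c["pixels"][:,:,::-1].copy()
    np.savez(n+"2.npz",**c)
    ims.append(cv2.resize(im[y:y+100,x:x+80],(400,500),interpolation=cv2.INTER_CUBIC))
    for dx in(-.026,0,.026):
        q=p+[dx,0,-.011]; P=c["camera_matrix"]@(c["R"]@q+c["t"]); P=P[:2]/P[2]; print(n,dx,P,(P-[x,y])*5)
        u=((P-[x,y])*5).astype(int); cv2.circle(ims[-1],(int(u[0]),int(u[1])),3,(255,0,255),-1)
cv2.imwrite("pics/tip.png",np.hstack(ims))
E
```

```text
[0.68063974 0.20666742 0.1053515 ] 0.5418097627634012
top -0.026 [246.6081722  135.59889067] [233.04086102 277.99445336]
top 0 [246.94325173 125.5498388 ] [234.71625864 227.74919399]
top 0.026 [247.27704859 115.53925411] [236.38524293 177.69627055]
side -0.026 [247.76101401 283.42835977] [288.80507006 267.14179887]
side 0 [234.74398052 282.588772  ] [223.71990258 262.94386002]
side 0.026 [221.77136854 281.75204939] [158.8568427  258.76024693]
```

View pics/tip.png

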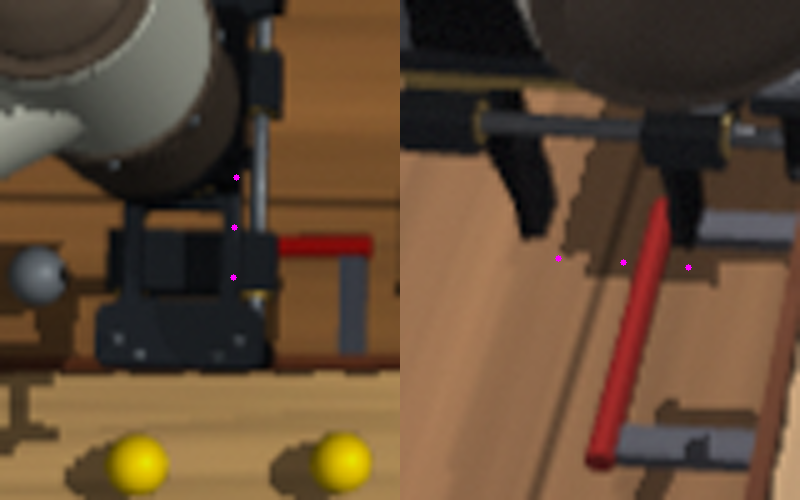

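The dark tips show about 4–5 px above where they should be, so they stand higher than the nominal position. I'll go lower, watching the force.

Call:
servo_tool(commands=[[[0.4, 0, 0, 15, 0, 0, 0], [0.4, 0, 0, 30, 0, 0, 0], [0.4, 0, 0, 45, 0, 0, 0], [0.4, 0, 0, 58, 0, 0, 0], [0.4, 0, 0, 68, 0, 0, 0]]])

```text
time_s: 6.8
tcp_pos: [0.6799, 0.2063, 0.0353]
ee_rot: [[0.002, -1.0, -0.002], [-1.0, -0.002, -0.001], [0.001, 0.002, -1.0]]
wrist_force: [-0.4, -0.8, 0.5]
gripper_width: 0.602
gripper_force: 0.0
```

Call:
servo_tool(commands=[[[1, 0, 0, 0, 0, 0, 0], [1, 0, 0, 0, 0, 0, 0], [1, 0, 0, 0, 0, 0, 0], [1, 0, 0, 0, 0, 0, 0], [1, 0, 0, 0, 0, 0, 0]]])

```text
time_s: 7.3
tcp_pos: [0.681, 0.2069, 0.0384]
ee_rot: [[0.002, -1.0, 0.001], [-1.0, -0.002, 0.001], [-0.001, -0.001, -1.0]]
wrist_force: [0.0, 0.1, -1.4]
gripper_width: 0.231
gripper_force: 0.0
```

Call:
servo_tool(commands=[[[1, 0, 0, 0, 0, 0, 0], [1, 0, 0, 0, 0, 0, 0], [1, 0, 0, 0, 0, 0, 0], [1, 0, 0, 0, 0, 0, 0], [1, 0, 0, 0, 0, 0, 0]]])

```text
time_s: 7.8
tcp_pos: [0.6802, 0.2068, 0.0381]
ee_rot: [[0.002, -1.0, -0.001], [-1.0, -0.002, -0.0], [0.0, 0.001, -1.0]]
wrist_force: [-5.9, 1.4, 4.3]
gripper_width: 0.127
gripper_force: 30.0
```

It grips now (30 N, opening about 11 mm), so the fingertips really sit about 15 mm higher than nominal. I'll regrip 10 mm lower to be secure.

Call:
servo_tool(commands=[[[0.6, 0, 0, 0, 0, 0, 0], [0.6, 0, 0, 0, 0, 0, 0], [0.6, 0, 0, 3, 0, 0, 0], [0.6, 0, 0, 6, 0, 0, 0], [0.6, 0, 0, 10, 0, 0, 0]]])

```text
time_s: 8.3
tcp_pos: [0.6809, 0.2066, 0.027]
ee_rot: [[0.002, -1.0, 0.0], [-1.0, -0.002, -0.0], [0.0, -0.0, -1.0]]
wrist_force: [0.3, -0.3, 0.0]
gripper_width: 0.389
gripper_force: 0.0
```

Call:
servo_tool(commands=[[[1, 0, 0, 0, 0, 0, 0], [1, 0, 0, 0, 0, 0, 0], [1, 0, 0, 0, 0, 0, 0], [1, 0, 0, 0, 0, 0, 0], [1, 0, 0, 0, 0, 0, 0]]])

```text
time_s: 8.8
tcp_pos: [0.6802, 0.2068, 0.0278]
ee_rot: [[0.002, -1.0, -0.001], [-1.0, -0.002, -0.0], [0.0, 0.001, -1.0]]
wrist_force: [-2.7, 0.3, 1.1]
gripper_width: 0.127
gripper_force: 30.0
```

Call:
servo_tool(commands=[[[1, 0, 0, 0, 0, 0, 0], [1, 0, 0, 0, 0, 0, 0], [1, 0, 0, -1, 0, 0, 0], [1, 0, 0, -3, 0.01, 0, 0], [1, 0, 0, -4.5, 0.017, 0, 0]]])

```text
time_s: 9.3
tcp_pos: [0.6808, 0.2068, 0.0318]
ee_rot: [[0.002, -1.0, 0.018], [-1.0, -0.002, 0.0], [-0.0, -0.018, -1.0]]
wrist_force: [-0.6, 0.6, -2.3]
gripper_width: 0.124
gripper_force: 30.0
```

Call:
servo_tool(commands=[[[1, 0, -0.4, -3.2, 0.012, 0, 0], [1, 0, -0.8, -6.4, 0.024, 0, 0], [1, 0, -1.2, -9.6, 0.037, 0, 0], [1, 0, -1.5, -12.8, 0.049, 0, 0], [1, 0, -1.8, -16, 0.061, 0, 0]]])

```text
time_s: 9.8
tcp_pos: [0.6823, 0.2068, 0.0487]
ee_rot: [[0.002, -0.997, 0.079], [-1.0, -0.002, 0.0], [-0.0, -0.079, -0.997]]
wrist_force: [-0.5, 0.6, -1.7]
gripper_width: 0.128
gripper_force: 30.0
```

Call:
servo_tool(commands=[[[1, 0, -0.4, -3.2, 0.012, 0, 0], [1, 0, -0.8, -6.4, 0.024, 0, 0], [1, 0, -1.2, -9.6, 0.037, 0, 0], [1, 0, -1.5, -12.8, 0.049, 0, 0], [1, 0, -1.8, -16, 0.061, 0, 0]]])

```text
time_s: 10.3
tcp_pos: [0.6828, 0.2067, 0.0646]
ee_rot: [[0.002, -0.99, 0.14], [-1.0, -0.002, 0.0], [-0.0, -0.14, -0.99]]
wrist_force: [-0.8, 0.1, -1.2]
gripper_width: 0.125
gripper_force: 30.0
```

Call:
servo_tool(commands=[[[1, 0, -0.4, -3.2, 0.012, 0, 0], [1, 0, -0.8, -6.4, 0.024, 0, 0], [1, 0, -1.2, -9.6, 0.037, 0, 0], [1, 0, -1.5, -12.8, 0.049, 0, 0], [1, 0, -1.8, -16, 0.061, 0, 0]]])

```text
time_s: 10.8
tcp_pos: [0.6823, 0.2067, 0.0807]
ee_rot: [[0.002, -0.98, 0.2], [-1.0, -0.002, 0.0], [0.0, -0.2, -0.98]]
wrist_force: [0.4, 1.1, -1.5]
gripper_width: 0.125
gripper_force: 30.0
```

Call:
servo_tool(commands=[[[1, 0, -0.4, -3.2, 0.012, 0, 0], [1, 0, -0.8, -6.4, 0.024, 0, 0], [1, 0, -1.2, -9.6, 0.037, 0, 0], [1, 0, -1.5, -12.8, 0.049, 0, 0], [1, 0, -1.8, -16, 0.061, 0, 0]]])

```text
time_s: 11.3
tcp_pos: [0.6809, 0.2066, 0.0967]
ee_rot: [[0.002, -0.966, 0.259], [-1.0, -0.002, 0.0], [0.0, -0.259, -0.966]]
wrist_force: [0.3, -0.1, -2.4]
gripper_width: 0.125
gripper_force: 30.0
```

Call:
servo_tool(commands=[[[1, 0, 0, 0, 0, 0, 0], [1, 0, 0, 0, 0, 0, 0], [1, 0, 0, 0, 0, 0, 0], [1, 0, 0, 0, 0, 0, 0], [1, 0, 0, 0, 0, 0, 0]]])

```text
time_s: 11.8
tcp_pos: [0.6809, 0.2066, 0.0962]
ee_rot: [[0.002, -0.966, 0.258], [-1.0, -0.002, 0.0], [0.0, -0.258, -0.966]]
wrist_force: [0.3, -0.9, -2.7]
gripper_width: 0.125
gripper_force: 30.0
```

```bash
python3 - <<'E'
from station import r
from h import *
for n in("side","top"):
    c=r.capture(n)
    for z in blobs(c,(20,140,70),(33,255,255),15,(150,100,450,399)): print(n,z[0].round(1),z[1][4],ray(c,z[0],.022).round(3))
    if n=="side": cv2.imwrite("pics/tilt.png",cv2.resize(c["pixels"][200:,200:460,::-1],(650,500)))
E
```

```text
side [393.8 274.8] 150 [0.354 0.096 0.022]
side [395.7 293.5] 162 [0.353 0.149 0.022]
side [400.3 336.4] 198 [0.35  0.254 0.022]
top [230.5 254.4] 113 [0.35  0.252 0.022]
top [270.2 254.4] 111 [0.352 0.147 0.022]
top [289.9 254.3] 106 [0.353 0.095 0.022]
```

View pics/tilt.png

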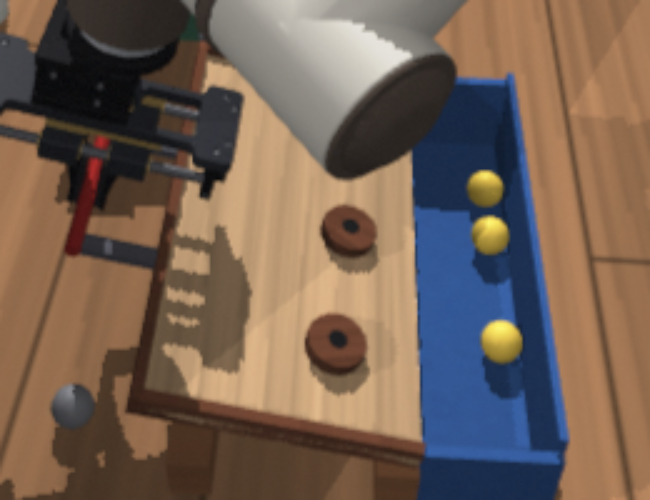

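All three balls lie in the trough, at crop (485,189), (490,236) and (501,342). Both wheels are still on the tilted board, at (349,229) and (337,342). Now I'll let it down gently.

Call:
servo_tool(commands=[[[1, 0, 0.5, 3.2, -0.012, 0, 0], [1, 0, 1.0, 6.4, -0.024, 0, 0], [1, 0, 1.6, 9.6, -0.037, 0, 0], [1, 0, 2.1, 12.7, -0.049, 0, 0], [1, 0, 2.7, 15.8, -0.061, 0, 0]]])

```text
time_s: 12.4
tcp_pos: [0.6824, 0.2067, 0.0799]
ee_rot: [[0.002, -0.98, 0.197], [-1.0, -0.002, 0.0], [0.0, -0.197, -0.98]]
wrist_force: [0.0, -1.2, -2.0]
gripper_width: 0.128
gripper_force: 30.0
```

Call:
servo_tool(commands=[[[1, 0, 0.5, 3.2, -0.012, 0, 0], [1, 0, 1.0, 6.4, -0.024, 0, 0], [1, 0, 1.6, 9.6, -0.037, 0, 0], [1, 0, 2.1, 12.7, -0.049, 0, 0], [1, 0, 2.7, 15.8, -0.061, 0, 0]]])

```text
time_s: 12.9
tcp_pos: [0.6828, 0.2067, 0.0641]
ee_rot: [[0.002, -0.991, 0.137], [-1.0, -0.002, 0.0], [0.0, -0.137, -0.991]]
wrist_force: [-0.8, -0.3, -2.4]
gripper_width: 0.127
gripper_force: 30.0
```

Call:
servo_tool(commands=[[[1, 0, 0.5, 3.2, -0.012, 0, 0], [1, 0, 1.0, 6.4, -0.024, 0, 0], [1, 0, 1.6, 9.6, -0.037, 0, 0], [1, 0, 2.1, 12.7, -0.049, 0, 0], [1, 0, 2.7, 15.8, -0.061, 0, 0]]])

```text
time_s: 13.4
tcp_pos: [0.6822, 0.2068, 0.048]
ee_rot: [[0.002, -0.997, 0.077], [-1.0, -0.002, 0.0], [0.0, -0.077, -0.997]]
wrist_force: [-0.7, -0.7, -1.7]
gripper_width: 0.124
gripper_force: 30.0
```

Call:
servo_tool(commands=[[[1, 0, 0.5, 3.2, -0.012, 0, 0], [1, 0, 1.0, 6.4, -0.024, 0, 0], [1, 0, 1.6, 9.6, -0.037, 0, 0], [1, 0, 2.1, 12.7, -0.049, 0, 0], [1, 0, 2.7, 15.8, -0.061, 0, 0]]])

```text
time_s: 13.9
tcp_pos: [0.6807, 0.2068, 0.0321]
ee_rot: [[0.002, -1.0, 0.016], [-1.0, -0.002, -0.0], [0.0, -0.016, -1.0]]
wrist_force: [-2.3, 0.6, -2.1]
gripper_width: 0.125
gripper_force: 30.0
```

```bash
python3 -c "
from h import *
plan([.681,.2068,.0278],HX,1)"
```

```text
1 [-0.  -0.2  4.3] [-0.016 -0.     0.002]
```

Call:
servo_tool(commands=[[[1, 0, 0, 1.5, -0.006, 0, 0], [1, 0, 0, 3, -0.012, 0, 0], [1, 0, 0, 4.3, -0.016, 0, 0], [1, 0, 0, 4.3, -0.016, 0, 0], [1, 0, 0, 4.3, -0.016, 0, 0]]])

```text
time_s: 14.4
tcp_pos: [0.6802, 0.2068, 0.0278]
ee_rot: [[0.002, -1.0, -0.001], [-1.0, -0.002, -0.0], [0.0, 0.001, -1.0]]
wrist_force: [-5.2, 0.4, -1.6]
gripper_width: 0.125
gripper_force: 30.0
```

Call:
servo_tool(commands=[[[0.6, 0, 0, 0, 0, 0, 0], [0.6, 0, 0, 0, 0, 0, 0], [0.6, 0, 0, 0, 0, 0, 0], [0.6, 0, 0, 0, 0, 0, 0], [0.6, 0, 0, -5, 0, 0, 0]]])

```text
time_s: 14.9
tcp_pos: [0.6811, 0.2065, 0.033]
ee_rot: [[0.002, -1.0, 0.001], [-1.0, -0.002, -0.0], [0.0, -0.001, -1.0]]
wrist_force: [0.4, 0.3, -0.1]
gripper_width: 0.39
gripper_force: 0.0
```

Call:
servo_tool(commands=[[[0.5, 0, 0, -25, 0, 0, 0], [0.5, 0, 0, -50, 0, 0, 0], [0.5, 0, 0, -80, 0, 0, 0], [0.3, 0, 0, -110, 0, 0, 0], [0.3, 0, 0, -130, 0, 0, 0]]])

```text
time_s: 15.4
tcp_pos: [0.6821, 0.207, 0.1668]
ee_rot: [[0.002, -1.0, 0.006], [-1.0, -0.002, 0.001], [-0.001, -0.006, -1.0]]
wrist_force: [0.2, -0.1, -0.0]
gripper_width: 0.606
gripper_force: 0.0
```

```bash
python3 - <<'E'
from station import r
from h import *
c=r.capture("top")
for z in blobs(c,(0,60,10),(18,255,110),60,(185,180,310,225)): print(z[0].round(1),z[1],ray(c,z[0],.077).round(4))
for z in blobs(c,(20,140,70),(33,255,255),15,(150,100,350,299)): print(z[0])
for z in blobs(c,(0,180,100),(6,255,255),5,(215,120,285,140)): print("bar",z[0],z[1],ray(c,z[0],.059))
E
```

```text
[205.5 203.3] [196 195  20  17 267] [0.4814 0.3091 0.077 ]
[245.2 206. ] [235 198  21  17 271] [0.4761 0.2076 0.077 ]
[230.52212389 254.40707965]
[270.24561404 254.28070175]
[289.80769231 254.33653846]
bar [261.93023256 128.41860465] [251 127  24   4  86] [0.6820632  0.17358541 0.059     ]
```

Board flat, balls in the trough, wheels where they were. Next the wheels: turn so that the jaws close along y.

```bash
python3 -c "
from h import *
plan([.481,.3055,.13],DY,3)"
```

```text
1 [-32.8  67.7  12.8] [-0.002  0.004  0.525]
2 [ 5.4 75.  12.9] [-0.002  0.004  0.525]
3 [42.2 62.2 13.2] [-0.002  0.004  0.525]
```

Call:
servo_tool(commands=[[[0.2, -7, 14, 0, 0, 0, 0.105], [0.2, -13, 27, 0, 0, 0, 0.21], [0.2, -20, 41, 4, 0, 0, 0.315], [0.2, -26, 54, 8, 0, 0, 0.42], [0.2, -33, 68, 13, 0, 0, 0.525]]])

```text
time_s: 15.95
tcp_pos: [0.6127, 0.2398, 0.1504]
ee_rot: [[-0.503, -0.864, 0.002], [-0.864, 0.503, 0.001], [-0.002, -0.002, -1.0]]
wrist_force: [0.2, 0.5, 0.2]
gripper_width: 0.794
gripper_force: 0.0
```

Call:
servo_tool(commands=[[[0.2, 1, 15, 2, 0, 0, 0.105], [0.2, 2, 30, 5, 0, 0, 0.21], [0.2, 3, 45, 8, 0, 0, 0.315], [0.2, 4, 60, 10, 0, 0, 0.42], [0.2, 5, 75, 13, 0, 0, 0.525]]])

```text
time_s: 16.45
tcp_pos: [0.5452, 0.2731, 0.1374]
ee_rot: [[-0.869, -0.496, 0.002], [-0.496, 0.869, 0.001], [-0.002, -0.0, -1.0]]
wrist_force: [-0.4, 0.3, 0.3]
gripper_width: 0.801
gripper_force: 0.0
```

Call:
servo_tool(commands=[[[0.2, 8, 12, 3, 0, 0, 0.105], [0.2, 17, 25, 5, 0, 0, 0.21], [0.2, 25, 37, 8, 0, 0, 0.315], [0.2, 34, 50, 10, 0, 0, 0.42], [0.2, 42, 62, 13, 0, 0, 0.525]]])

```text
time_s: 16.95
tcp_pos: [0.4778, 0.3059, 0.1244]
ee_rot: [[-1.0, 0.006, 0.002], [0.006, 1.0, 0.001], [-0.002, 0.001, -1.0]]
wrist_force: [-0.2, 0.6, 0.3]
gripper_width: 0.801
gripper_force: 0.0
```

```bash
python3 -c "
from h import *
from station import r
print(r.sense()['joints'].round(0))
plan([.481,.3055,.063],DY,1)"
```

```text
[  49.   21.  -15.    0.  -55. -139.]
1 [-3.1 -0.4 61.4] [ 0.001  0.002 -0.006]
```

Call:
servo_tool(commands=[[[0.2, -3, 0, 18, 0, 0, 0], [0.2, -3, 0, 36, 0, 0, 0], [0.2, -3, 0, 50, 0, 0, 0], [0.2, -3, 0, 58, 0, 0, 0], [0.2, -3, 0, 58, 0, 0, 0]]])

```text
time_s: 17.45
tcp_pos: [0.4808, 0.305, 0.0651]
ee_rot: [[-1.0, 0.002, -0.0], [0.002, 1.0, -0.001], [0.0, -0.001, -1.0]]
wrist_force: [-0.0, -0.2, 0.6]
gripper_width: 0.799
gripper_force: 0.0
```

Call:
servo_tool(commands=[[[0.2, 0, 0, 2, 0, 0, 0], [0.2, 0, 0, 4, 0, 0, 0], [0.2, 0, 0, 5, 0, 0, 0], [0.2, 0, 0, 6, 0, 0, 0], [0.2, 0, 0, 6, 0, 0, 0]]])

```text
time_s: 17.95
tcp_pos: [0.4811, 0.3055, 0.06]
ee_rot: [[-1.0, 0.002, 0.001], [0.002, 1.0, 0.0], [-0.001, 0.0, -1.0]]
wrist_force: [0.1, 0.4, 0.1]
gripper_width: 0.803
gripper_force: 0.0
```

Call:
servo_tool(commands=[[[0.2, 0, 0, 1, 0, 0, 0], [0.2, 0, 0, 2, 0, 0, 0], [0.2, 0, 0, 3, 0, 0, 0], [0.2, 0, 0, 3, 0, 0, 0], [0.2, 0, 0, 3, 0, 0, 0]]])

```text
time_s: 18.45
tcp_pos: [0.4811, 0.3055, 0.0569]
ee_rot: [[-1.0, 0.002, 0.001], [0.002, 1.0, -0.0], [-0.001, -0.0, -1.0]]
wrist_force: [0.2, -0.6, -0.1]
gripper_width: 0.802
gripper_force: 0.0
```

Call:
servo_tool(commands=[[[0.2, 0, 0, 1, 0, 0, 0], [0.2, 0, 0, 2, 0, 0, 0], [0.2, 0, 0, 3, 0, 0, 0], [0.2, 0, 0, 3, 0, 0, 0], [0.2, 0, 0, 3, 0, 0, 0]]])

```text
time_s: 18.95
tcp_pos: [0.4811, 0.3054, 0.0539]
ee_rot: [[-1.0, 0.002, 0.001], [0.002, 1.0, -0.0], [-0.001, -0.0, -1.0]]
wrist_force: [-0.0, 0.7, -0.6]
gripper_width: 0.799
gripper_force: 0.0
```

Call:
servo_tool(commands=[[[0.6, 0, 0, 0, 0, 0, 0], [0.6, 0, 0, 0, 0, 0, 0], [0.6, 0, 0, 0, 0, 0, 0], [0.6, 0, 0, 0, 0, 0, 0], [0.6, 0, 0, 0, 0, 0, 0]]])

```text
time_s: 19.45
tcp_pos: [0.4812, 0.3055, 0.054]
ee_rot: [[-1.0, 0.002, 0.001], [0.002, 1.0, 0.0], [-0.001, 0.0, -1.0]]
wrist_force: [-0.4, 0.5, 0.2]
gripper_width: 0.494
gripper_force: 30.0
```

The wheel is gripped (43 mm, 30 N). Now lift, then carry it leaning.

Call:
servo_tool(commands=[[[1, 0, 0, -10, 0, 0, 0], [1, 0, 0, -40, 0, 0, 0], [1, 0, 0, -75, 0, 0, 0], [1, 0, 0, -110, 0, 0, 0], [1, 0, 0, -140, 0, 0, 0]]])

```text
time_s: 19.95
tcp_pos: [0.4812, 0.3056, 0.1968]
ee_rot: [[-1.0, 0.002, 0.003], [0.002, 1.0, 0.001], [-0.003, 0.001, -1.0]]
wrist_force: [0.8, 1.0, 0.6]
gripper_width: 0.497
gripper_force: 30.0
```

```bash
python3 -c "
from h import *
from station import r
print(r.sense()['gripper_width'],r.sense()['tcp_pos'])
plan([.605,-.169,.19],lean(40,DY),4)
c=r.capture('top'); print([ (z[0],z[1]) for z in blobs(c,(0,60,10),(18,255,110),60,(185,180,310,225))])"
```

```text
0.49713010546705017 [0.48124035 0.30556067 0.1968344 ]
1 [ -31.2 -118.6    1.6] [ 0.    -0.174 -0.001]
2 [ -30.4 -118.6    7. ] [ 0.    -0.174 -0.001]
3 [ -28.6 -118.6   12.2] [ 0.    -0.174 -0.001]
4 [ -26.  -118.6   16.9] [ 0.    -0.174 -0.001]
[(array([245.16988417, 206.06177606]), array([235, 198,  21,  17, 259], dtype=int32))]
```

Call:
servo_tool(commands=[[[1, -6, -24, 0, 0, -0.035, 0], [1, -12, -47, 0, 0, -0.07, 0], [1, -19, -71, 1, 0, -0.104, 0], [1, -25, -95, 1, 0, -0.139, 0], [1, -31, -119, 2, 0, -0.174, 0]]])

```text
time_s: 20.5
tcp_pos: [0.5119, 0.1855, 0.1927]
ee_rot: [[-0.984, 0.002, 0.176], [0.002, 1.0, 0.0], [-0.176, 0.001, -0.984]]
wrist_force: [-0.1, -0.3, -0.0]
gripper_width: 0.493
gripper_force: 30.0
```

Call:
servo_tool(commands=[[[1, -6, -24, 1, 0, -0.035, 0], [1, -12, -47, 3, 0, -0.07, 0], [1, -18, -71, 4, 0, -0.104, 0], [1, -24, -95, 6, 0, -0.139, 0], [1, -30, -119, 7, 0, -0.174, 0]]])

```text
time_s: 21.0
tcp_pos: [0.5422, 0.0663, 0.1909]
ee_rot: [[-0.939, 0.002, 0.344], [0.002, 1.0, -0.001], [-0.344, 0.0, -0.939]]
wrist_force: [-0.4, -0.3, -0.5]
gripper_width: 0.492
gripper_force: 30.0
```

Call:
servo_tool(commands=[[[1, -6, -24, 2, 0, -0.035, 0], [1, -11, -47, 5, 0, -0.07, 0], [1, -17, -71, 7, 0, -0.104, 0], [1, -23, -95, 10, 0, -0.139, 0], [1, -29, -119, 12, 0, -0.174, 0]]])

```text
time_s: 21.5
tcp_pos: [0.5733, -0.0528, 0.1896]
ee_rot: [[-0.865, 0.002, 0.501], [0.002, 1.0, -0.001], [-0.501, -0.0, -0.865]]
wrist_force: [0.3, 0.2, -0.9]
gripper_width: 0.491
gripper_force: 30.0
```

Call:
servo_tool(commands=[[[1, -5, -24, 3, 0, -0.035, 0], [1, -10, -47, 7, 0, -0.07, 0], [1, -16, -71, 10, 0, -0.104, 0], [1, -21, -95, 13, 0, -0.139, 0], [1, -26, -119, 17, 0, -0.174, 0]]])

```text
time_s: 22.0
tcp_pos: [0.6036, -0.1705, 0.1878]
ee_rot: [[-0.767, 0.002, 0.642], [0.001, 1.0, -0.001], [-0.642, -0.0, -0.767]]
wrist_force: [-0.4, -0.8, -0.2]
gripper_width: 0.492
gripper_force: 30.0
```

```bash
python3 -c "
from h import *
from station import r
print(r.sense()['gripper_width'],r.sense()['joints'].round(0))
L=lean(40,DY)
plan([.605,-.169,.127],L,1)
plan([.682,-.169,.035],L,1,[.605,-.169,.127],L)"
```

```text
0.4920208415041963 [ -2.   9. -31.  -5. -10. -84.]
1 [38.   1.5 47.5] [-0.001 -0.001 -0.001]
1 [  0.2   0.  120. ] [0. 0. 0.]
```

j5 is at −10°, close to its limit of −9.14°. I'll fit a quick planar model to choose the lean at the bin.

```bash
python3 - <<'E'
from h import *
from station import r
from scipy.optimize import least_squares
s=r.sense(); print(s["joints"].round(2),s["tcp_pos"])
D=[([22.04,.45],[.231,-.581,.208],0),([21,-15],[.478,.306,.1244],0),(s["joints"][1:3],s["tcp_pos"],40)]
off=.16
def fk(v,j2,j3,l):
    L1,L2,h,d=v; a,f,l=np.radians([j2,j2-j3,l]); return np.array([L1*np.sin(a)+L2*np.cos(f)+d*np.sin(l),h+L1*np.cos(a)-L2*np.sin(f)-d*np.cos(l)])
rho=lambda p:np.array([np.sqrt(p[0]**2+p[1]**2-off**2),p[2]])
q=least_squares(lambda v:np.concatenate([fk(v,*j,l)-rho(p) for j,p,l in D]),[.45,.45,.3,.2]); print(q.x.round(3),q.fun.round(4))
for l in(30,33,36,40):
  for p in([.605,-.169,.127],[.64,-.169,.08],[.675,-.169,.04],[.675,-.219,.04]):
    k=least_squares(lambda j:fk(q.x,*j,l)-rho(p),[20,-20]); j2,j3=k.x; print(l,p,(j2.round(),j3.round()),"j5",-(90-(j2-j3)-l).round(1),np.abs(k.fun).max().round(4))
E
```

```text
[ -1.57   9.14 -31.1   -5.44  -9.89 -83.51] [ 0.60362611 -0.17047428  0.18783816]
[0.532 0.436 0.171 0.292] [ 0.0009  0.0031 -0.0009 -0.0056 -0.0009  0.0025]
30 [0.605, -0.169, 0.127] (np.float64(16.0), np.float64(-28.0)) j5 -16.2 0.0
30 [0.64, -0.169, 0.08] (np.float64(23.0), np.float64(-26.0)) j5 -11.4 0.0
30 [0.675, -0.169, 0.04] (np.float64(29.0), np.float64(-22.0)) j5 -8.4 0.0
30 [0.675, -0.219, 0.04] (np.float64(30.0), np.float64(-20.0)) j5 -9.4 0.0
33 [0.605, -0.169, 0.127] (np.float64(16.0), np.float64(-30.0)) j5 -11.5 0.0
33 [0.64, -0.169, 0.08] (np.float64(23.0), np.float64(-28.0)) j5 -6.5 0.0
33 [0.675, -0.169, 0.04] (np.float64(29.0), np.float64(-24.0)) j5 -3.5 0.0
33 [0.675, -0.219, 0.04] (np.float64(30.0), np.float64(-22.0)) j5 -4.5 0.0
36 [0.605, -0.169, 0.127] (np.float64(15.0), np.float64(-32.0)) j5 -6.7 0.0
36 [0.64, -0.169, 0.08] (np.float64(23.0), np.float64(-30.0)) j5 -1.6 0.0
36 [0.675, -0.169, 0.04] (np.float64(29.0), np.float64(-26.0)) j5 1.5 0.0
36 [0.675, -0.219, 0.04] (np.float64(30.0), np.float64(-24.0)) j5 0.5 0.0
40 [0.605, -0.169, 0.127] (np.float64(15.0), np.float64(-35.0)) j5 -0.1 0.0
40 [0.64, -0.169, 0.08] (np.float64(23.0), np.float64(-32.0)) j5 5.1 0.0
40 [0.675, -0.169, 0.04] (np.float64(29.0), np.float64(-29.0)) j5 8.3 0.0
40 [0.675, -0.219, 0.04] (np.float64(30.0), np.float64(-27.0)) j5 7.2 0.0
```

Leaning straight ahead runs j5 into its limit. Adding a 15° sideways roll keeps j5 near −15°, and the shelf clearance still works. Computing the legs.

```bash
cat >> h.py <<'E'
T=Ro.from_euler("x",15,degrees=True).as_matrix()@lean(40,DY)
E
python3 - <<'E'
from h import *
p=np.array([.680,-.18,.04]); pre=p-.12*T[:,2]; print(T.round(3).tolist(),pre)
from station import r; s=r.sense()
plan(s["tcp_pos"],T,1)
plan(pre,T,1,s["tcp_pos"],T)
E
```

```text
[[-0.766, 0.0, 0.643], [0.166, 0.966, 0.198], [-0.621, 0.259, -0.74]] [ 0.60286549 -0.20379203  0.12879305]
1 [0. 0. 0.] [-0.202 -0.001  0.167]
1 [ 31.7 -47.5  36.6] [0. 0. 0.]
```

Call:
servo_tool(commands=[[[1, 0, 0, 0, -0.05, 0, 0.04], [1, 0, 0, 0, -0.1, 0, 0.083], [1, 0, 0, 0, -0.15, 0, 0.125], [1, 0, 0, 0, -0.202, 0, 0.167], [1, 0, 0, 0, -0.202, 0, 0.167]]])

```text
time_s: 22.5
tcp_pos: [0.6043, -0.1721, 0.1882]
ee_rot: [[-0.766, 0.004, 0.643], [0.17, 0.966, 0.196], [-0.62, 0.259, -0.741]]
wrist_force: [-0.5, -0.4, 0.8]
gripper_width: 0.493
gripper_force: 30.0
```

```bash
python3 - <<'E'
from h import *
from station import r; s=r.sense(); print(s["joints"].round(1),s["tcp_pos"],s["ee_rot"].round(2).tolist(),s["gripper_width"])
p=np.array([.680,-.18,.04]); pre=p-.12*T[:,2]
plan(pre,T,1)
E
```

```text
[-15.7  12.2 -14.8 -41.9 -32.9 -50.3] [ 0.60428951 -0.17205429  0.18820714] [[-0.77, 0.0, 0.64], [0.17, 0.97, 0.2], [-0.62, 0.26, -0.74]] 0.49254170003602543
1 [ 32.5 -46.1  36.9] [-0.002 -0.    -0.003]
```

Call:
servo_tool(commands=[[[1, 6, -9, 7, 0, 0, 0], [1, 13, -18, 15, 0, 0, 0], [1, 19, -28, 22, 0, 0, 0], [1, 26, -37, 29, 0, 0, 0], [1, 32, -46, 37, 0, 0, 0]]])

```text
time_s: 23.0
tcp_pos: [0.6022, -0.2011, 0.1277]
ee_rot: [[-0.769, 0.0, 0.64], [0.165, 0.966, 0.198], [-0.618, 0.258, -0.743]]
wrist_force: [-0.2, -0.6, -0.3]
gripper_width: 0.492
gripper_force: 30.0
```

Call:
servo_tool(commands=[[[1, 0, 0, 14, 0, 0, 0], [1, 0, 0, 28, 0, 0, 0], [1, 0, 0, 42, 0, 0, 0], [1, 0, 0, 56, 0, 0, 0], [1, 0, 0, 70, 0, 0, 0]]])

```text
time_s: 23.5
tcp_pos: [0.6486, -0.1869, 0.0753]
ee_rot: [[-0.768, 0.0, 0.64], [0.166, 0.966, 0.199], [-0.618, 0.259, -0.742]]
wrist_force: [0.1, 0.0, -0.6]
gripper_width: 0.49
gripper_force: 30.0
```

```bash
python3 - <<'E'
from h import *
from station import r; s=r.sense(); print(s["joints"].round(1),s["gripper_width"])
plan([.680,-.18,.04],T,1)
ims=[]
for n,x,y in(("top",340,70),("side",200,110)):
    c=r.capture(n); ims.append(cv2.resize(c["pixels"][y:y+130,x:x+120,::-1],(400,433),interpolation=cv2.INTER_CUBIC))
cv2.imwrite("pics/insert.png",np.hstack(ims))
E
```

```text
[-19.3  25.3 -11.4 -55.6 -28.9 -31.9] 0.49012075881978484
1 [-1.2 -2.5 47.7] [-0.    -0.003 -0.   ]
```

View pics/insert.png

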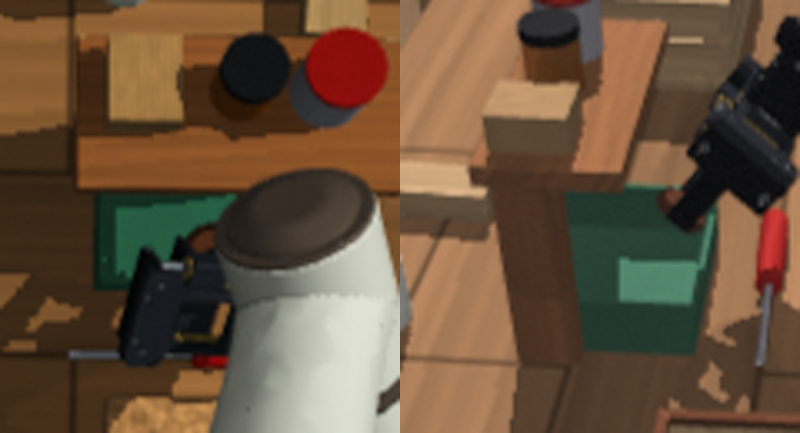

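The wheel, side crop (685,210), is at the fingertips just over the bin's front, clear of shelf and screwdriver. Continue the last 45 mm and release with a small opening.

Call:
servo_tool(commands=[[[1, 0, 0, 9, 0, 0, 0], [1, 0, 0, 18, 0, 0, 0], [1, 0, 0, 27, 0, 0, 0], [1, 0, 0, 36, 0, 0, 0], [1, 0, 0, 45, 0, 0, 0]]])

```text
time_s: 24.1
tcp_pos: [0.6769, -0.1786, 0.0423]
ee_rot: [[-0.768, 0.001, 0.641], [0.167, 0.966, 0.198], [-0.619, 0.259, -0.742]]
wrist_force: [0.3, -0.8, 0.4]
gripper_width: 0.493
gripper_force: 30.0
```

Call:
servo_tool(commands=[[[0.35, 0, 0, 0, 0, 0, 0], [0.35, 0, 0, 0, 0, 0, 0], [0.35, 0, 0, 0, 0, 0, 0], [0.35, 0, 0, 0, 0, 0, 0], [0.35, 0, 0, 0, 0, 0, 0]]])

```text
time_s: 24.6
tcp_pos: [0.6765, -0.1788, 0.0433]
ee_rot: [[-0.767, 0.001, 0.641], [0.167, 0.966, 0.198], [-0.619, 0.259, -0.741]]
wrist_force: [-1.1, -0.1, -0.6]
gripper_width: 0.647
gripper_force: 0.0
```

Call:
servo_tool(commands=[[[0.35, 0, 0, -20, 0, 0, 0], [0.35, 0, 0, -45, 0, 0, 0], [0.35, 0, 0, -75, 0, 0, 0], [0.35, 0, 0, -105, 0, 0, 0], [0.35, 0, 0, -140, 0, 0, 0]]])

```text
time_s: 25.1
tcp_pos: [0.5858, -0.2065, 0.1472]
ee_rot: [[-0.768, 0.001, 0.64], [0.167, 0.966, 0.199], [-0.618, 0.26, -0.742]]
wrist_force: [0.0, 0.1, 0.7]
gripper_width: 0.648
gripper_force: 0.0
```

```bash
python3 - <<'E'
from h import *
from station import r; s=r.sense(); print(s["joints"].round(1),s["tcp_pos"])
a=r.capture("top");b=r.capture("side")
for n,c,bx in(("top",a,(368,125,434,158)),("side",b,(250,165,298,217))):
    for z in blobs(c,(0,60,10),(16,255,130),20,bx): print(n,z[0].round(1),z[1],ray(c,z[0],.012).round(3))
plan([.4763,.2032,.13],DY,4)
E
```

```text
[-22.4  15.7 -15.  -48.8 -34.6 -38. ] [ 0.58576479 -0.20647447  0.14723248]
top [397.4 131.7] [368 125  66  19 318] [ 0.69  -0.19   0.012]
side [258.4 165.8] [250 165  17   3  42] [ 0.742 -0.324  0.012]
side [252.3 204.6] [250 180  18  37 119] [ 0.723 -0.136  0.012]
side [292.3 200.2] [289 181   7  36  59] [ 0.617 -0.164  0.012]
side [270.7 194.9] [264 190  14  10 118] [ 0.681 -0.182  0.012]
1 [41.3 98.   6.2] [ 0.062  0.174 -0.023]
2 [37.9 99.3  7. ] [ 0.062  0.174 -0.023]
3 [ 34.4 100.6   7.1] [ 0.062  0.174 -0.023]
4 [ 30.9 101.8   6.6] [ 0.062  0.174 -0.023]
```

Wheel 0 lies in the bin (side blob at (271,195), about (0.681, −0.182)). Back for wheel 1.

Call:
servo_tool(commands=[[[0.2, 8, 20, -5, 0.012, 0.035, -0.005], [0.2, 16, 39, -3, 0.025, 0.07, -0.009], [0.2, 25, 59, 0, 0.037, 0.104, -0.014], [0.2, 33, 78, 4, 0.05, 0.139, -0.018], [0.2, 41, 98, 6, 0.062, 0.174, -0.023]]])

```text
time_s: 25.7
tcp_pos: [0.5591, -0.1026, 0.1417]
ee_rot: [[-0.868, 0.018, 0.496], [0.113, 0.98, 0.162], [-0.483, 0.197, -0.853]]
wrist_force: [0.8, -0.8, -0.2]
gripper_width: 0.793
gripper_force: 0.0
```

Call:
servo_tool(commands=[[[0.2, 8, 20, 1, 0.012, 0.035, -0.005], [0.2, 15, 40, 3, 0.025, 0.07, -0.009], [0.2, 23, 60, 4, 0.037, 0.104, -0.014], [0.2, 30, 79, 6, 0.05, 0.139, -0.018], [0.2, 38, 99, 7, 0.062, 0.174, -0.023]]])

```text
time_s: 26.2
tcp_pos: [0.531, -0.0001, 0.1368]
ee_rot: [[-0.942, 0.022, 0.336], [0.065, 0.991, 0.116], [-0.331, 0.131, -0.935]]
wrist_force: [0.0, -0.5, 0.2]
gripper_width: 0.799
gripper_force: 0.0
```

Call:
servo_tool(commands=[[[0.2, 7, 20, 1, 0.012, 0.035, -0.005], [0.2, 14, 40, 3, 0.025, 0.07, -0.009], [0.2, 21, 60, 4, 0.037, 0.104, -0.014], [0.2, 28, 80, 6, 0.05, 0.139, -0.018], [0.2, 34, 101, 7, 0.062, 0.174, -0.023]]])

```text
time_s: 26.7
tcp_pos: [0.5034, 0.1029, 0.1322]
ee_rot: [[-0.986, 0.016, 0.166], [0.027, 0.998, 0.062], [-0.165, 0.066, -0.984]]
wrist_force: [0.4, 0.0, -1.5]
gripper_width: 0.802
gripper_force: 0.0
```

Call:
servo_tool(commands=[[[0.2, 6, 20, 1, 0.012, 0.035, -0.005], [0.2, 12, 41, 3, 0.025, 0.07, -0.009], [0.2, 18, 61, 4, 0.037, 0.104, -0.014], [0.2, 25, 81, 5, 0.05, 0.139, -0.018], [0.2, 31, 102, 7, 0.062, 0.174, -0.023]]])

```text
time_s: 27.2
tcp_pos: [0.4758, 0.2061, 0.1271]
ee_rot: [[-1.0, -0.002, -0.007], [-0.002, 1.0, 0.003], [0.007, 0.003, -1.0]]
wrist_force: [0.6, 0.2, -0.2]
gripper_width: 0.801
gripper_force: 0.0
```

```bash
python3 -c "
from h import *
from station import r
print(r.sense()['joints'].round(0))
plan([.4763,.2032,.054],DY,1)"
```

```text
[  41.   16.  -21.   -0.  -53. -131.]
1 [-1.  -3.1 73. ] [ 0.003 -0.007  0.002]
```

Call:
servo_tool(commands=[[[0.2, -1, -3, 20, 0, -0.007, 0], [0.2, -1, -3, 40, 0, -0.007, 0], [0.2, -1, -3, 58, 0, -0.007, 0], [0.2, -1, -3, 68, 0, -0.007, 0], [0.2, -1, -3, 73, 0, -0.007, 0]]])

```text
time_s: 27.7
tcp_pos: [0.4767, 0.202, 0.0533]
ee_rot: [[-1.0, -0.002, 0.001], [-0.002, 1.0, 0.002], [-0.001, 0.002, -1.0]]
wrist_force: [0.6, -0.2, -0.3]
gripper_width: 0.799
gripper_force: 0.0
```

Call:
servo_tool(commands=[[[0.2, 0, 0, 0, 0, 0, 0], [0.6, 0, 0, 0, 0, 0, 0], [0.6, 0, 0, 0, 0, 0, 0], [0.6, 0, 0, 0, 0, 0, 0], [0.6, 0, 0, 0, 0, 0, 0]]])

```text
time_s: 28.2
tcp_pos: [0.4774, 0.2023, 0.0551]
ee_rot: [[-1.0, -0.001, 0.003], [-0.001, 1.0, 0.004], [-0.003, 0.004, -1.0]]
wrist_force: [-0.2, 0.4, 0.4]
gripper_width: 0.516
gripper_force: 0.2
```

Call:
servo_tool(commands=[[[1, 0, 0, 0, 0, 0, 0], [1, 0, 0, -30, 0, 0, 0], [1, 0, 0, -65, 0, 0, 0], [1, 0, 0, -100, 0, 0, 0], [1, 0, 0, -140, 0, 0, 0]]])

```text
time_s: 28.7
tcp_pos: [0.476, 0.2012, 0.1953]
ee_rot: [[-1.0, -0.001, 0.001], [-0.001, 1.0, 0.002], [-0.001, 0.002, -1.0]]
wrist_force: [1.1, 0.4, -0.4]
gripper_width: 0.493
gripper_force: 30.0
```

```bash
python3 -c "
from h import *
p=np.array([.680,-.205,.045]); pre=p-.12*T[:,2]; print(pre)
plan(pre+[0,0,.05],T,4)
plan(pre,T,1,pre+[0,0,.05],T)"
```

```text
[ 0.60286549 -0.22879203  0.13379305]
1 [ -31.6 -107.5    2.7] [-0.062 -0.173  0.023]
2 [ -33.7 -106.9    1.7] [-0.062 -0.173  0.023]
3 [ -35.9 -106.2    1.1] [-0.062 -0.173  0.023]
4 [ -38.1 -105.4    0.9] [-0.062 -0.173  0.023]
1 [ 31.  -12.9  37. ] [0. 0. 0.]
```

Call:
servo_tool(commands=[[[1, -6, -21, 0, -0.012, -0.035, 0.005], [1, -13, -43, 1, -0.025, -0.07, 0.009], [1, -19, -64, 1, -0.037, -0.104, 0.014], [1, -25, -86, 2, -0.05, -0.139, 0.018], [1, -32, -107, 3, -0.062, -0.173, 0.023]]])

```text
time_s: 29.2
tcp_pos: [0.5087, 0.0937, 0.1914]
ee_rot: [[-0.984, 0.016, 0.176], [0.027, 0.998, 0.063], [-0.175, 0.067, -0.982]]
wrist_force: [-0.3, 0.9, -0.1]
gripper_width: 0.485
gripper_force: 30.0
```

Call:
servo_tool(commands=[[[1, -7, -21, 0, -0.012, -0.035, 0.005], [1, -13, -43, 1, -0.025, -0.07, 0.009], [1, -20, -64, 1, -0.037, -0.104, 0.014], [1, -27, -86, 1, -0.05, -0.139, 0.018], [1, -34, -107, 2, -0.062, -0.173, 0.023]]])

```text
time_s: 29.7
tcp_pos: [0.5409, -0.0138, 0.1882]
ee_rot: [[-0.939, 0.022, 0.344], [0.066, 0.991, 0.117], [-0.339, 0.133, -0.932]]
wrist_force: [0.5, -0.4, -0.8]
gripper_width: 0.493
gripper_force: 30.0
```

Call:
servo_tool(commands=[[[1, -7, -21, 0, -0.012, -0.035, 0.005], [1, -14, -42, 0, -0.025, -0.07, 0.009], [1, -22, -64, 1, -0.037, -0.104, 0.014], [1, -29, -85, 1, -0.05, -0.139, 0.018], [1, -36, -106, 1, -0.062, -0.173, 0.023]]])

```text
time_s: 30.2
tcp_pos: [0.5727, -0.1208, 0.1852]
ee_rot: [[-0.865, 0.016, 0.502], [0.113, 0.98, 0.163], [-0.489, 0.198, -0.85]]
wrist_force: [0.4, 0.0, -0.6]
gripper_width: 0.49
gripper_force: 30.0
```

Call:
servo_tool(commands=[[[1, -8, -21, 0, -0.012, -0.035, 0.005], [1, -15, -42, 0, -0.025, -0.07, 0.009], [1, -23, -63, 1, -0.037, -0.104, 0.014], [1, -30, -84, 1, -0.05, -0.139, 0.018], [1, -38, -105, 1, -0.062, -0.173, 0.023]]])

```text
time_s: 30.7
tcp_pos: [0.6045, -0.228, 0.1822]
ee_rot: [[-0.765, -0.0, 0.644], [0.167, 0.966, 0.199], [-0.622, 0.26, -0.739]]
wrist_force: [0.5, -0.1, -0.1]
gripper_width: 0.496
gripper_force: 30.0
```

```bash
python3 -c "
from h import *
from station import r
s=r.sense(); print(s['joints'].round(0),s['gripper_width'],s['gripper_force'])
p=np.array([.680,-.205,.045]); pre=p-.12*T[:,2]
plan(pre,T,1)"
```

```text
[-23.  15. -11. -45. -38. -43.] 0.4964230659701919 30.001729130744934
1 [ 31.3 -13.4  34.5] [ 0.001  0.001 -0.   ]
```

Call:
servo_tool(commands=[[[1, 6, -3, 7, 0, 0, 0], [1, 12, -5, 14, 0, 0, 0], [1, 19, -8, 21, 0, 0, 0], [1, 25, -10, 28, 0, 0, 0], [1, 31, -13, 35, 0, 0, 0]]])

```text
time_s: 31.2
tcp_pos: [0.603, -0.2262, 0.1328]
ee_rot: [[-0.767, -0.002, 0.642], [0.166, 0.966, 0.2], [-0.62, 0.26, -0.74]]
wrist_force: [-0.7, 0.3, -0.6]
gripper_width: 0.49
gripper_force: 30.0
```

Call:
servo_tool(commands=[[[1, 0, 0, 14, 0, 0, 0], [1, 0, 0, 28, 0, 0, 0], [1, 0, 0, 42, 0, 0, 0], [1, 0, 0, 56, 0, 0, 0], [1, 0, 0, 70, 0, 0, 0]]])

```text
time_s: 31.7
tcp_pos: [0.6493, -0.2132, 0.0809]
ee_rot: [[-0.766, -0.001, 0.643], [0.166, 0.966, 0.199], [-0.621, 0.259, -0.74]]
wrist_force: [0.4, -0.6, 0.3]
gripper_width: 0.492
gripper_force: 30.0
```

Call:
servo_tool(commands=[[[1, 0, 0, 9, 0, 0, 0], [1, 0, 0, 18, 0, 0, 0], [1, 0, 0, 27, 0, 0, 0], [1, 0, 0, 36, 0, 0, 0], [1, 0, 0, 43, 0, 0, 0]]])

```text
time_s: 32.2
tcp_pos: [0.6764, -0.205, 0.0497]
ee_rot: [[-0.766, -0.0, 0.643], [0.167, 0.966, 0.199], [-0.621, 0.259, -0.74]]
wrist_force: [-0.6, 0.4, -0.4]
gripper_width: 0.49
gripper_force: 30.0
```

Call:
servo_tool(commands=[[[0.35, 0, 0, 0, 0, 0, 0], [0.35, 0, 0, 0, 0, 0, 0], [0.35, 0, 0, 0, 0, 0, 0], [0.35, 0, 0, 0, 0, 0, 0], [0.35, 0, 0, 0, 0, 0, 0]]])

```text
time_s: 32.7
tcp_pos: [0.676, -0.2053, 0.0507]
ee_rot: [[-0.766, -0.0, 0.643], [0.167, 0.966, 0.199], [-0.621, 0.259, -0.739]]
wrist_force: [-0.2, -0.3, 0.3]
gripper_width: 0.644
gripper_force: 0.0
```

Call:
servo_tool(commands=[[[0.35, 0, 0, -20, 0, 0, 0], [0.35, 0, 0, -45, 0, 0, 0], [0.35, 0, 0, -75, 0, 0, 0], [0.35, 0, 0, -105, 0, 0, 0], [0.35, 0, 0, -150, 0, 0, 0]]])

```text
time_s: 33.2
tcp_pos: [0.5784, -0.2345, 0.1607]
ee_rot: [[-0.768, -0.0, 0.641], [0.167, 0.965, 0.2], [-0.619, 0.261, -0.741]]
wrist_force: [0.2, -0.0, 0.1]
gripper_width: 0.651
gripper_force: 0.0
```

Call:
servo_tool(commands=[[[0.35, 15, 0, -35, 0, 0, 0], [0.35, 25, 0, -70, 0, 0, 0], [0.35, 25, 0, -100, 0, 0, 0], [0.35, 25, 0, -120, 0, 0, 0], [0.35, 25, 0, -120, 0, 0, 0]]])

```text
time_s: 33.7
tcp_pos: [0.4828, -0.2558, 0.2378]
ee_rot: [[-0.763, 0.0, 0.647], [0.165, 0.967, 0.195], [-0.625, 0.255, -0.738]]
wrist_force: [0.1, -0.4, -0.3]
gripper_width: 0.649
gripper_force: 0.0
```

```bash
python3 - <<'E'
from h import *
from station import r
c=r.capture("side"); a=r.capture("top")
for z in blobs(c,(0,60,10),(16,255,130),20,(250,165,298,217)): print(z[0].round(1),z[1],ray(c,z[0],.012).round(3))
for z in blobs(a,(0,180,100),(6,255,255),20,(200,110,450,185)): print("red",z[0].round(1),z[1])
for z in blobs(a,(20,140,70),(33,255,255),15,(150,200,350,299)): print("ball",z[0].round(1))
i1=cv2.resize(c["pixels"][140:,190:450,::-1],(520,520)); i0=cv2.resize(c["pixels"][155:225,245:305,::-1],(270,315),interpolation=cv2.INTER_CUBIC)
o=np.zeros((520,790,3),np.uint8); o[:,:520]=i1; o[:315,520:]=i0; cv2.imwrite("pics/end.png",o)
E
```

```text
[258.5 165.8] [250 165  17   3  43] [ 0.742 -0.324  0.012]
[252.3 204.4] [250 180  18  37 120] [ 0.723 -0.136  0.012]
[273.7 191.2] [264 183  21  17 229] [ 0.675 -0.2    0.012]
[292.2 200.5] [289 182   7  35  58] [ 0.617 -0.162  0.012]
red [249.1 128.5] [225 127  50   4 197]
red [416.8 175.3] [398 171  38   9 306]
ball [230.6 254.4]
ball [270.  254.3]
ball [289.8 254.3]
```

View pics/end.png

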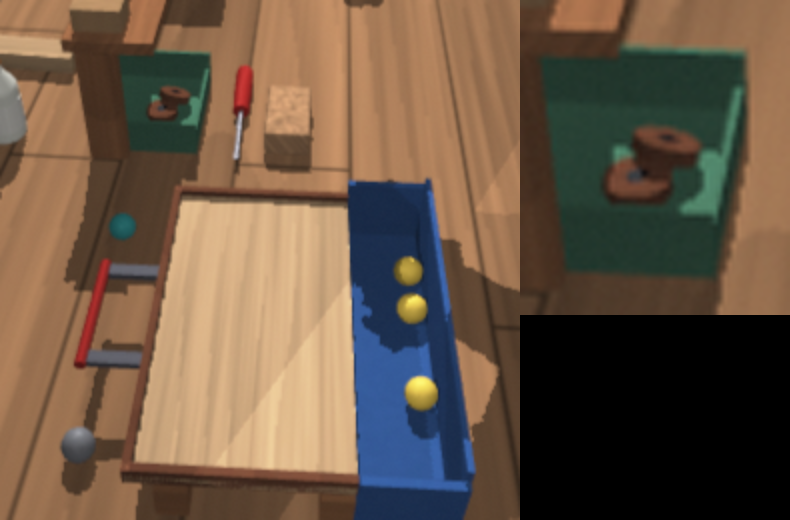

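The end picture shows both wheels in the bin, inset (638,182) and (665,147), one resting on the other. The board is flat and empty, and the three balls are in the trough at (408,270), (412,309) and (421,393). The screwdriver is at the same pixel as before, and the block shows no shift. Handing in.

```bash
python3 -c "
from station import r
print(r.finish_job())"
```

```text
the job is handed in; nothing more can be done
None
```

The job is handed in (no verdict was returned): the last pictures show all three balls in the trough, the board flat, both wheels in the bin (one lying on the other), and the screwdriver and sanding block not visibly moved.

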